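# Dock the top-heavy battery pack and bar it in

### The arm

A 6-joint arm with a two-finger parallel gripper is mounted at the origin on a cart in front of the work surface, level with it; the furniture and walls round the work are solid. World frame = base frame: x ahead of the robot, y to its left, z up, the work surface at z = 0. Lengths are in m, angles in rad, forces in N, time in s.
With the tool pointing down it reaches from about 0.275 to 0.875 m from the base axis. Payload 12.5 kg.
Tool frame: the origin (TCP) lies midway between the tips of the shut fingers; the grasp point (between the pads) lies 19 mm behind it; z points along the fingers, y is the direction in which the jaws open and shut (so a half turn about z gives the same grasp; the last joint's range is limited). The gripper opens to 85 mm and grips with 20 to 120 N. Pads are 22 mm wide; open, the fingers measure 114 mm over their backs; the gripper's body (76 mm by 85 mm) begins 54 mm behind the grasp point. The pads swing forward as they close: fully open they stand 13 mm farther back than shut.
Start: joints at [-1.37, 0.351, 1.652, -0, 1.139, -0.085], TCP at [0.155, -0.528, 0.231] pointing down, gripper open.
Joint ranges: [-2.75, 2.75], [-0.79, 2.1], [0.01, 2.65], [-1.57, 4.71], [0.07, 3.14], [-2.87, 2.87]. Speed limits (rad/s): [2.22, 2.22, 2.79, 3.14, 3.14, 3.14].

### API

Orientations are given as a unit quaternion [x, y, z, w].
In Python, from cell import env gives the robot as it stands. Calls block until the motion is done:
- env.move_pose(position, orientation): joint-space move of the TCP to a pose.
- env.move_linear(position, rotation=None, v=0.15, f_stop=None): straight line of the TCP; rotation=None keeps the orientation; v is the mean speed in m/s. With f_stop (N) it stops when the force on the tool has changed by that much, and returns True; else False.
- env.goto_joints(angles): joint-space move.
- env.open_gripper() and env.gripper_close(force=None): open the fingers fully, or close them until they stop; force is the grip in N (None keeps the last).
- env.wait(seconds).
- env.ik(position, orientation): joint angles nearest the present ones, or None.
- env.observe(): the state.
- env.get_image(name): name is "side" or "top"; returns a dict with "image" (384x512x3 uint8, red, green, blue), "range_z" (384x512 float32, m along the optical axis (not along the pixel's ray), 0 where there is no reading), "intrinsics" (3x3 intrinsics, pixels), "dist_coeffs" ([k1, k2, p1, p2, k3] as OpenCV has them; the pictures are not rectified), "xyz" and "orientation" of the camera in the world. Camera axes: x right, y up, looking along -z (the intrinsics and any distortion apply to the point x, -y, -z); pixel columns grow to the right and rows downward; lengths in m; the calibration is good to about 2 mm. A picture is of the moment at which its call begins.
A pose or a line that the arm cannot do raises env.Unreachable and nothing moves.
- env.hand_in(): hands the job in, once; it reports no verdict.
Trained networks look in a picture, given as the dict that the camera call returned (one of the last four; its "shot" number tells which), for a name from the list of things; names that differ only in an ending like _2 or _b are one class to them, and where a whole thing is asked for, a point or a joint stands for the part that bears it (a point fixed in the world has none). Each returns a list of dicts, best first, with "conf" (0 to 1); they miss things now and then, are a little off and sometimes report something else, mostly with a low value. They report only what shows in the picture. A call takes as long as a camera call.
- env.boxes_of(thing, picture): "extent" ([left, top, right, bottom] as shares, 0 to 1, of the picture: columns of its width, rows of its height, round what is visible of it).
- env.pinpoint(thing, picture): "position" ([column, row] as shares, 0 to 1, of the picture: columns of its width, rows of its height: a listed point, or the origin of a listed thing).
The state is a dict: "clock": time; "q": joint angles; "dq": joint speeds; "joint_efforts": joint torques, N m; "eef_pos": TCP position; "tcp_rot": TCP orientation; "contact_force": force on the tool from outside, world axes, zero at the start; "moment": the same for the moment, N m; "finger_gap": opening from 0.0 (shut) to 1.0 (fully open).
Only numpy, scipy, OpenCV 4.12 (cv2) and the standard library are available. Lean on these libraries where they do the work, as an engineer would, in place of code of your own. Each camera call takes 0.05 s, during which the arm holds its last target. There are 200 camera calls.

### The job

Put the logger's battery pack on charge: slide it along the bench into the charging dock until it is fully home against the stop, then swing the dock's retaining bar shut across its rear. The pack is heavy and top-heavy, so push only on its low steel base and keep it flat on the bench; nothing is to be gripped or lifted, and the bottle, jar, vial and weight standing around stay where they are.

Things in the scene. Friction and masses are not known exactly. Their poses are not given: they have to be found in the camera images.
- pack: Loose battery pack, 1.3 to 2 kg, friction on the bench about 0.6. Origin: on the bench under the centre of its dark steel base; +x is its leading face (brass strips, enters the dock first), z up. Base 96 mm long (x) by 110 mm wide (y), 5 to 38 mm above the bench on rubber feet; push its rear face, x = -48 mm. Pushed higher than about 60 mm the pack tips instead of sliding.
- pack_case: Tall grey case with black lid and carrying handle, fixed on the pack's base; not to be pushed. In the pack's frame it fills x -26 to +48, y +-56, z 38 to 194 mm, which leaves a bare ledge 22 mm deep along the rear of the base. Origin: on the base's top, 38 mm above the pack's origin.
- base_rear (a point): Middle of the rear face of the pack's base, 22 mm above the bench.
- dock: Charging dock screwed to the bench. Origin: on the bench, where the pack's origin lies when it is fully home (the axes then agree too); +x is the way in, z up. Two grey guide rails 28 mm high run along x from -14 to +50 mm, 118 mm apart inside (4 mm play each side of the pack).
- dock_mouth (a point): Middle of the dock's mouth, at dock x = -48 mm, 14 mm up; from x = -14 mm to here the rails flare out to about 149 mm inside.
- dock_stop (a point): Middle of the stop, at dock x = +48 mm, 22 mm up: two rubber bumpers at y +-40 mm on a grey charger housing (x +52 to +88, y +-61, 88 mm tall).
- contact_block (a joint): Sprung contact block between the bumpers, pressed in by the pack's leading face, m: 0 = out (8 mm proud of the bumpers), 0.008 = pack fully home against the bumpers, 0.010 = end of travel. Spring 0.8 N at 0, 2.8 N at 0.008; the pack's own friction holds it home.
- bar (a joint): Retaining bar, rad, turning about an upright pin at dock x = -59, y = -88 mm. 0 = swung clear: it points out of the mouth, splayed 0.2 rad outward. 1.77 = shut, end of travel: it lies along the dock's +y, 6 mm behind the base of a seated pack. It turns clockwise from above, stays where it is left, needs 0.06 N m, and cannot shut unless the pack is within about 6 mm of home.
- bar_hinge (a point): Pin axis of the bar, at the bar's mid-height, 26 mm above the bench.
- bar_end (a point): Free end of the bar, on its middle line, 112 mm from the pin axis, 26 mm up. The steel bar is 10 mm thick, 18 to 34 mm above the bench; a black upright finger peg (12 mm diameter) stands on it 104 mm from the pin, top 54 mm above the bench. To shut it, push the side facing away from the dock's middle line.
- amber_bottle: Brown glass bottle with white cap, 56 mm wide, 114 mm tall, beyond the dock; leave alone. Origin: centre of its foot.
- jar_1: White sample jar with blue lid, 58 mm wide, 83 mm tall, to the left; leave alone. Origin: centre of its foot.
- vial_2: Small glass vial with black cap, 27 mm wide, 56 mm tall, right of the dock; leave alone. Origin: centre of its foot.
- weight_100: Brass weight with knob, 25 mm wide, 30 mm tall, right of the dock near the bench edge; leave alone. Origin: centre of its foot.

How it is judged:
By the outcome, as a careful person would: the job done as asked, in the order asked, and still so for the second after the job is handed in, with the robot touching nothing.
It also fails if it takes over 69 s, if anything falls off the work surface, if the arm or the gripper's body presses on something with over 40 N, if the wrist force passes 120 N, or if a joint passes its speed limit or range.

## Working session

There is one attempt and no reset: what is moved stays moved. The work goes in short steps, each a Python script; the robot and the scene stay as the last script left them, time stands still between calls to the robot, and variables do not carry over. Pictures are saved under pics/ and viewed, about 8 in all and at most 12, crops included, and the job is handed in when it is done.

```bash
ls; mkdir -p pics; cat > h.py <<'E'
import numpy as np, cv2
from scipy.spatial.transform import Rotation as R
from cell import env
def snap(n,f):
    p=env.get_image(n); cv2.imwrite(f'pics/{f}.png',cv2.cvtColor(p['image'],cv2.COLOR_RGB2BGR)); return p
def ray(p,uv):
    n=cv2.undistortPoints(np.array([[uv]],float),np.array(p['intrinsics']),np.array(p['dist_coeffs']))[0,0]
    return R.from_quat(p['orientation']).apply([n[0],-n[1],-1])
def onz(p,uv,z):
    d=ray(p,uv); c=np.array(p['xyz']); return c+d*(z-c[2])/d[2]
def px(share): return np.array(share)*[512,384]
def proj(p,X):
    Xc=R.from_quat(p['orientation']).inv().apply(np.atleast_2d(X)-np.array(p['xyz']))*[1,-1,-1]
    return cv2.projectPoints(Xc,np.zeros(3),np.zeros(3),np.array(p['intrinsics']),np.array(p['dist_coeffs']))[0][:,0]
Z=dict(pack=0,pack_case=.038,base_rear=.022,dock=0,dock_mouth=.014,dock_stop=.022,bar_hinge=.026,bar_end=.026,amber_bottle=0,jar_1=0,vial_2=0,weight_100=0)
E
cat > s.py <<'E'
from h import *
for n in('top','side'):
    p=snap(n,n+'0'); print(n,np.round(p['xyz'],3),np.round(R.from_quat(p['orientation']).as_matrix()[:,2],2))
    for t,z in Z.items():
        print(t,[(np.round(onz(p,px(d['position']),z)[:2],4).tolist(),np.round(px(d['position'])).tolist(),round(d['conf'],2)) for d in env.pinpoint(t,p)[:2]])
o=env.observe();print(o['clock'],o['tcp_rot'],o['contact_force'])
E
python3 s.py
```

```text
pics
top [ 0.334 -0.027  1.433] [-0.18 -0.01  0.98]
pack [([0.5322, 0.0112], [243.0, 213.0], 0.67), ([0.5457, 0.0105], [243.0, 208.0], 0.44)]
pack_case [([0.5336, 0.0103], [243.0, 211.0], 0.62)]
base_rear [([0.5216, 0.0626], [225.0, 215.0], 0.92)]
dock []
dock_mouth []
dock_stop [([0.5542, -0.2834], [344.0, 206.0], 0.86)]
bar_hinge [([0.4531, -0.1841], [310.0, 240.0], 0.7), ([0.7225, -0.229], [325.0, 149.0], 0.66)]
bar_end [([0.4189, -0.0747], [272.0, 251.0], 0.57)]
amber_bottle [([0.7335, -0.2322], [325.0, 148.0], 0.68)]
jar_1 [([0.4565, 0.3216], [137.0, 237.0], 0.77)]
vial_2 [([0.4749, -0.3451], [364.0, 234.0], 0.41)]
weight_100 [([0.4447, -0.3147], [354.0, 244.0], 0.62)]
side [ 0.202 -0.991  0.883] [-0.3  -0.74  0.6 ]
pack [([0.5351, 0.0081], [234.0, 224.0], 0.81)]
pack_case [([0.5312, 0.0067], [232.0, 214.0], 0.94), ([0.4396, -0.3293], [246.0, 313.0], 0.17)]
base_rear [([0.5364, 0.0665], [227.0, 206.0], 0.92)]
dock [([0.5474, -0.2384], [274.0, 283.0], 0.87)]
dock_mouth []
dock_stop [([0.5603, -0.2807], [286.0, 287.0], 0.58)]
bar_hinge [([0.4545, -0.1894], [231.0, 273.0], 0.79), ([0.5388, 0.023], [233.0, 214.0], 0.6)]
bar_end [([0.4239, -0.09], [206.0, 250.0], 0.62), ([0.4493, -0.1938], [229.0, 274.0], 0.23)]
amber_bottle [([0.7333, -0.2341], [339.0, 260.0], 0.89)]
jar_1 [([0.4808, 0.329], [184.0, 170.0], 0.91), ([0.5356, 0.0111], [234.0, 224.0], 0.43)]
vial_2 [([0.4731, -0.345], [263.0, 324.0], 0.64)]
weight_100 [([0.4497, -0.3024], [246.0, 314.0], 0.47)]
1.3 [ 9.89807604e-01  1.42411043e-01 -4.31910322e-06 -3.19227753e-05] [0.88364841 0.25002485 0.04875018]
```

```bash
python3 -c "
import cv2
a=cv2.imread('pics/top0.png')[120:280,110:390];b=cv2.imread('pics/side0.png')[120:340,130:370]
cv2.imwrite('pics/a.png',cv2.resize(a,None,fx=2.8,fy=2.8,interpolation=2));cv2.imwrite('pics/b.png',cv2.resize(b,None,fx=2.6,fy=2.6,interpolation=2))"
```

```text
(no output)
```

View pics/a.png

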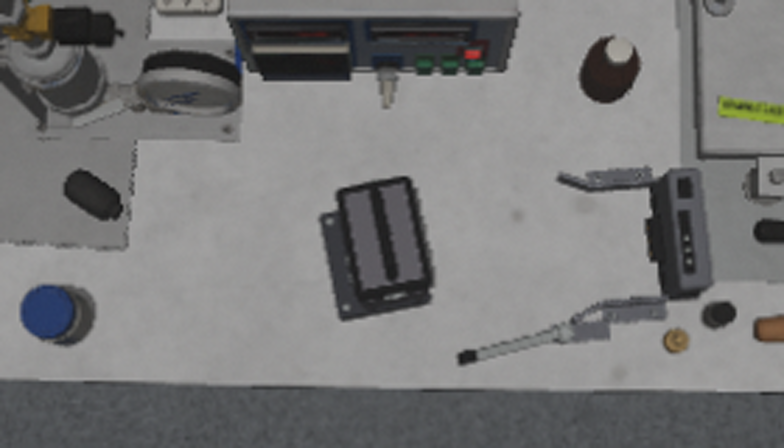

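View pics/b.png

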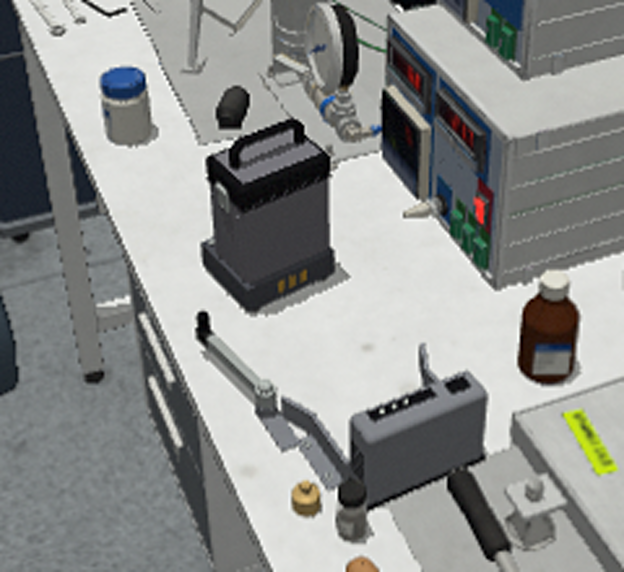

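The top view shows the pack at about pixel (243,211), its rear edge on the left. The dock's mouth faces it from the right, with the housing near (352,203). The bar points left from its pin at (310,240) to its peg at (277,247). The side view agrees. I'll refine the yaws from the depth clouds.

```bash
cat >> h.py <<'E'
def cloud(p):
    z=p['range_z']; v,u=np.nonzero(z>0); K=np.array(p['intrinsics'])
    n=cv2.undistortPoints(np.stack([u,v],1).astype(float)[:,None],K,np.array(p['dist_coeffs']))[:,0]
    d=z[v,u].astype(float)[:,None]
    return R.from_quat(p['orientation']).apply(np.c_[n[:,0],-n[:,1],-np.ones(len(n))]*d)+np.array(p['xyz']),u,v
def box(P,lo,hi): return P[np.all((P>lo)&(P<hi),1)]
def rect(Q):
    c,s,a=cv2.minAreaRect((Q[:,:2]*1000).astype(np.float32)); 
    return np.round(c,1),np.round(s,1),round(a,1)
E
cat > m.py <<'E'
from h import *
C={n:cloud(env.get_image(n))[0] for n in('top','side')}
for n,P in C.items():
    print(n,'bench z',np.round(np.median(box(P,[.5,-.15,-.02],[.6,-.1,.02])[:,2]),4))
    for nm,lo,hi in [('housing top',[.42,-.36,.082],[.68,-.24,.1]),('case top',[.42,-.08,.13],[.65,.12,.25]),('base top',[.42,-.1,.03],[.65,.14,.045]),('pack all',[.42,-.1,.012],[.65,.14,.25]),('bar',[.39,-.18,.012],[.45,-.05,.08]),('rails',[.4,-.27,.022],[.7,-.17,.034])]:
        Q=box(P,lo,hi)
        if len(Q)>5: print(nm,len(Q),*rect(Q),'z',np.round(np.percentile(Q[:,2],[5,50,95]),3))
E
python3 m.py
```

```text
top bench z -0.0003
housing top 512 [ 556.9 -305.6] [122.3  36.4] 3.7 z [0.083 0.088 0.092]
case top 1152 [533.3  -4.3] [115.2  72.9] 12.4 z [0.156 0.162 0.192]
base top 326 [484.  -3.] [212.1  77.7] 49.6 z [0.032 0.037 0.042]
pack all 1598 [496.6  -8.4] [198.6 112.4] 24.8 z [0.034 0.16  0.191]
bar 122 [ 440.8 -125.1] [11.2 99.4] 15.8 z [0.027 0.033 0.053]
rails 133 [ 532.6 -224. ] [ 96.1 174.8] 86.6 z [0.023 0.028 0.033]
side bench z 0.0003
housing top 676 [ 556.6 -309.5] [122.4  38.4] 5.2 z [0.084 0.088 0.091]
case top 1138 [532.   -6.2] [111.9  79.4] 10.7 z [0.134 0.162 0.191]
base top 289 [496.8 -52.6] [147.  142.9] 59.8 z [0.031 0.037 0.043]
pack all 2836 [491.3 -11.6] [189.8 117.7] 23.7 z [0.022 0.11  0.176]
bar 196 [ 441.3 -127.8] [ 14.2 100.6] 16.4 z [0.021 0.033 0.052]
rails 156 [ 531.  -224.5] [ 96.2 176.3] 85.5 z [0.023 0.027 0.032]
```

```bash
cat > m2.py <<'E'
from h import *
C={n:cloud(env.get_image(n))[0] for n in('top','side')}
def T(yaw,o):
    r=R.from_euler('z',yaw,degrees=True).as_matrix(); return lambda P:(P-[*o,0])@r
for n,P in C.items():
    print(n)
    for nm,lo,hi in [('lid',[.42,-.08,.152],[.65,.12,.17]),('base',[.46,-.06,.026],[.65,.14,.045])]:
        print(nm,*rect(box(P,lo,hi)))
    for yaw in(-86.5,-85.6,-84.7):
        D=T(yaw,(.5514,-.2377))(P)
        for s in(1,-1):
            Q=D[(D[:,2]>.022)&(D[:,2]<.034)&(D[:,1]*s>.045)&(D[:,1]*s<.08)&(D[:,0]>-.01)&(D[:,0]<.045)]
            k=np.polyfit(Q[:,0],Q[:,1],1)
            print(yaw,s,len(Q),'y5/50/95',np.round(np.percentile(Q[:,1],[3,50,97])*1000,1),'slope',round(np.degrees(k[0]),1))
    D=T(-85.6,(.5514,-.2377))(P)
    Q=box(D,[.03,-.09,.08],[.12,.09,.1]); print('housing',np.round(np.percentile(Q[:,:2],[1,50,99],axis=0)*1000,1).tolist())
E
python3 m2.py
cat > ov.py <<'E'
from h import *
import sys
def drawbox(im,p,yaw,o,x,y,z,c):
    r=R.from_euler('z',yaw,degrees=True).as_matrix()
    X=np.array([[a,b,d] for a in x for b in y for d in z])@r.T+[*o,0]; q=proj(p,X)*3
    for i in range(8):
        for j in(1,2,4):
            if not i&j: cv2.line(im,tuple(np.int32(q[i]*4)),tuple(np.int32(q[i|j]*4)),c,1,cv2.LINE_AA,2)
def overlay(pk,dk,f):
    out=[]
    for n,(r0,r1,c0,c1) in dict(top=(165,265,205,380),side=(160,310,180,330)).items():
        p=env.get_image(n); im=cv2.resize(cv2.cvtColor(p['image'],cv2.COLOR_RGB2BGR),None,fx=3,fy=3,interpolation=1)
        if pk:
            drawbox(im,p,*pk,(-.048,.048),(-.055,.055),(.005,.038),(0,255,0))
            drawbox(im,p,*pk,(-.026,.048),(-.056,.056),(.038,.162),(0,255,255))
        drawbox(im,p,*dk,(.052,.088),(-.061,.061),(0,.088),(255,0,255))
        drawbox(im,p,*dk,(-.014,.05),(-.059,.059),(0,.028),(0,0,255))
        drawbox(im,p,*dk,(-.064,-.054),(-.093,-.083),(0,.034),(255,0,0))
        cv2.imwrite(f'pics/{f}_{n}.png',im[r0*3:r1*3,c0*3:c1*3])
if __name__=='__main__':
    a=list(map(float,sys.argv[1:7])); overlay((a[0],a[1:3]),(a[3],a[4:6]),sys.argv[7])
E
python3 ov.py -79 .5322 .0085 -85.6 .5505 -.2377 o1
```

```text
top
lid [532.8  -4.4] [107.6  72.9] 12.5
base [530.1   7.2] [109.5  94.2] 12.2
-86.5 1 33 y5/50/95 [58.8 61.5 64.2] slope 1.4
-86.5 -1 35 y5/50/95 [-64.3 -61.8 -59.1] slope 1.6
-85.6 1 33 y5/50/95 [58.7 61.2 63.8] slope 0.5
-85.6 -1 34 y5/50/95 [-64.6 -62.1 -59.5] slope 0.6
-84.7 1 33 y5/50/95 [58.4 61.1 63.8] slope -1.1
-84.7 -1 34 y5/50/95 [-64.9 -62.4 -60.1] slope -0.4
housing [[50.7, -59.7], [67.7, 1.0], [86.2, 60.4]]
side
lid [533.   -6.4] [108.1  77.4] 12.9
base [514.6 -23.3] [ 78.  142.6] 60.3
-86.5 1 10 y5/50/95 [57.4 60.  62.1] slope 8.4
-86.5 -1 54 y5/50/95 [-65.1 -62.8 -59.3] slope 1.9
-85.6 1 10 y5/50/95 [57.5 60.1 62.1] slope 7.6
-85.6 -1 52 y5/50/95 [-65.1 -63.  -59.5] slope 1.4
-84.7 1 12 y5/50/95 [57.7 60.1 62.2] slope 3.1
-84.7 -1 54 y5/50/95 [-65.2 -63.3 -59.8] slope 0.6
housing [[53.7, -60.0], [74.9, -3.6], [90.1, 59.0]]
```

View pics/o1_top.png

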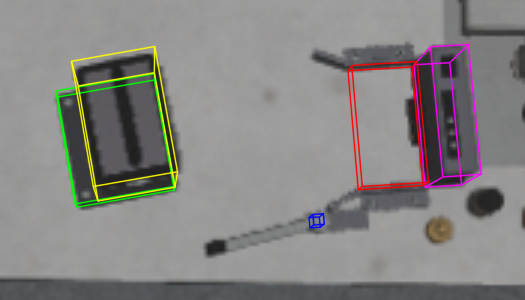

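View pics/o1_side.png

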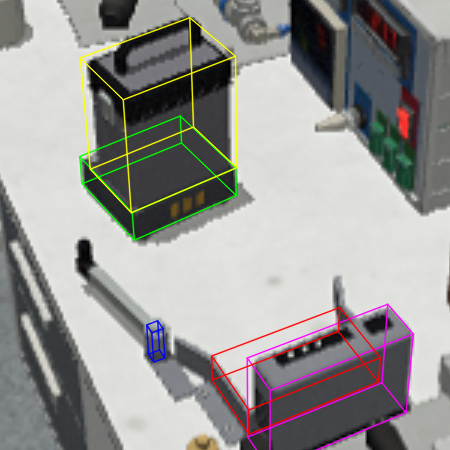

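```bash
cat >> h.py <<'E'
DK=(-85.2,np.array([.5507,-.2375])); PK=(-77.7,np.array([.5303,.0065]))
def u(yaw): a=np.radians(yaw); return np.array([np.cos(a),np.sin(a)])
def ori(yaw,t=35,flip=1):
    f=np.r_[u(yaw),0]; a=np.radians(t); z=f*np.sin(a)-np.array([0,0,1])*np.cos(a)
    y=flip*np.array([-f[1],f[0],0]); return R.from_matrix(np.stack([np.cross(y,z),y,z],1)).as_quat()
def tool(yaw,o,back,z): return np.r_[o-u(yaw)*back,z]   # TCP 'back' m behind point o
E
cat > a.py <<'E'
from h import *
for f in(1,-1):
    for y,o,b,z in [(PK[0],PK[1],.15,.15),(PK[0],PK[1],.1,.007),(PK[0],PK[1],.048,.007),(*DK,.048,.007)]:
        q=env.ik(tool(y,o,b,z),ori(y,35,f)); print(f,None if q is None else np.round(q,2))
    for a in np.linspace(105.6-90,105.6-90-101.4,5):
        h=DK[1]+R.from_euler('z',DK[0],degrees=True).as_matrix()[:2,:2]@[-.059,-.088]
        c=h+u(a+90)*.085
        q=env.ik(tool(a,c,.025,.026),ori(a,35,f)); print('bar',round(a),np.round(c,3),None if q is None else np.round(q,2))
E
python3 a.py
```

```text
1 [ 0.49  0.53  1.75 -0.65  1.15  0.63]
1 [ 0.4   0.75  1.81 -0.81  0.89  0.81]
1 [ 0.3   0.74  1.84 -0.88  0.84  0.79]
1 [-0.16  0.75  1.82 -1.04  0.7   0.63]
bar 16 [ 0.435 -0.104] [-0.67  0.53  2.39  1.88  0.51  1.94]
bar -10 [ 0.472 -0.102] [-0.39  0.53  2.39  2.81  0.4   1.7 ]
bar -35 [ 0.507 -0.117] [-0.17  0.56  2.26  3.96  0.35  1.16]
bar -60 [ 0.532 -0.144] [-0.08  0.63  2.06 -1.42  0.5   0.7 ]
bar -86 [ 0.543 -0.18 ] [-0.09  0.71  1.84 -0.98  0.75  0.63]
-1 [ 0.49  0.53  1.75 -0.65  1.15 -2.51]
-1 [ 0.4   0.75  1.81 -0.81  0.89 -2.33]
-1 [ 0.3   0.74  1.84 -0.88  0.84 -2.35]
-1 [-0.16  0.75  1.82 -1.04  0.7  -2.51]
bar 16 [ 0.435 -0.104] [-0.67  0.53  2.39  1.88  0.51 -1.2 ]
bar -10 [ 0.472 -0.102] [-0.39  0.53  2.39  2.81  0.4  -1.45]
bar -35 [ 0.507 -0.117] [-0.17  0.56  2.26  3.96  0.35 -1.98]
bar -60 [ 0.532 -0.144] [-0.08  0.63  2.06 -1.42  0.5  -2.44]
bar -86 [ 0.543 -0.18 ] [-0.09  0.71  1.84 -0.98  0.75 -2.51]
```

```bash
cat > b.py <<'E'
from h import *
env.move_linear([.155,-.528,.42],v=.3)
y,o=PK; q=ori(y)
env.move_pose(tool(y,o,.12,.40),q); print(env.observe()['clock'])
env.move_linear(tool(y,o,.11,.06),v=.25); env.move_linear(tool(y,o,.1,.007),v=.08)
print(env.observe()['clock'],env.observe()['contact_force'])
s=env.move_linear(tool(y,o,.03,.007),v=.03,f_stop=4)
ob=env.observe(); e=np.array(ob['eef_pos']); print(s,ob['clock'],np.round(e,4),np.round(ob['contact_force'],2),np.round(ob['moment'],2),'back',np.dot(o-e[:2],u(y)))
E
python3 b.py; python3 ov.py -77.7 .5303 .0065 -85.2 .5507 -.2375 o2
```

```text
5.0167
7.35 [ 0.6427491   0.04090615 -0.36273286]
True 8.9333 [0.5202 0.053  0.0068] [0.01 0.49 0.54] [ 0.28 -0.    0.02] back 0.04760368555266068
```

View pics/o2_side.png

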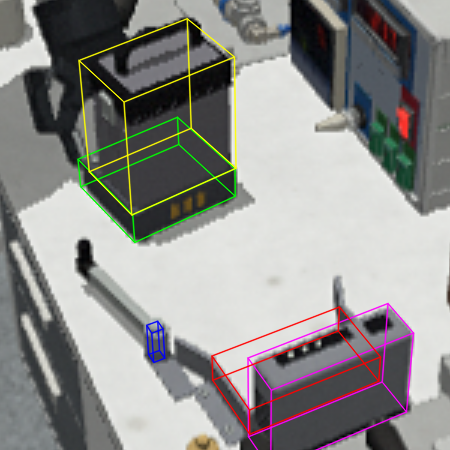

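View pics/o2_top.png

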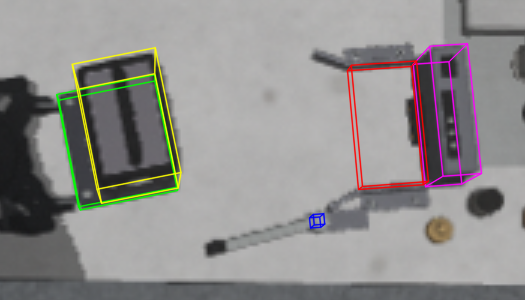

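Both fingertips are on the base's rear face, near its corners at top-view crop pixels (55,103) and (75,203). The fit overlays match. Now I'll push.

```bash
cat > c.py <<'E'
from h import *
d=DK[1]-PK[1]; L=np.linalg.norm(d); B=.0475
for s in list(np.linspace(.02,.16,8))+[L-.06,L-.025]:
    w=np.clip(s/.14,0,1); w=w*w*(3-2*w); y=PK[0]+w*(DK[0]-PK[0]); o=PK[1]+d*s/L
    st=env.move_linear(tool(y,o,B,.007),ori(y),v=.05,f_stop=35)
    ob=env.observe(); print(round(s,3),st,round(ob['clock'],1),np.round(ob['contact_force'],1))
    if st: break
E
python3 c.py; python3 ov.py -85.2 .5486 -.2126 -85.2 .5507 -.2375 o3
cat > m3.py <<'E'
from h import *
for n in('top','side'):
    P,_,_=cloud(env.get_image(n)); print(n,'lid',*rect(box(P,[.44,-.3,.152],[.66,-.08,.17])))
E
python3 m3.py
```

```text
0.02 False 9.6 [ 0.8  3.2 -1.6]
0.04 False 10.1 [ 1.2  2.7 -2.3]
0.06 False 10.7 [ 1.   2.9 -1.6]
0.08 False 11.2 [ 1.   3.7 -1.1]
0.1 False 11.8 [ 1.3  2.6 -2. ]
0.12 False 12.3 [ 1.9  3.6 -0.5]
0.14 False 12.9 [ 0.9  3.9 -1.9]
0.16 False 13.4 [ 0.5  2.4 -1.3]
0.185 False 14.1 [ 0.5  4.8 -1.2]
0.22 False 14.9 [-0.5  5.8  1.1]
top lid [ 546.9 -168.7] [107.5 182. ] 4.0
side lid [ 545.3 -171.1] [106.8 186.4] 4.6
```

View pics/o3_top.png

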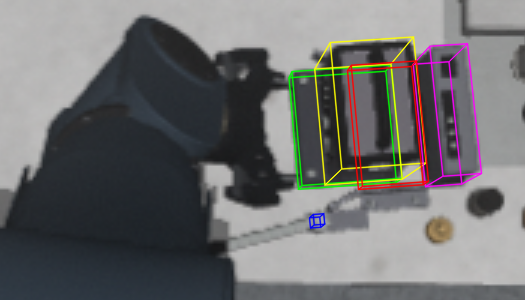

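The pack sits square in the flare, in line with the dock (rear edge at column 293 of the crop). Now the final push.

```bash
cat > d.py <<'E'
from h import *
y,o=DK
st=env.move_linear(tool(y,o,.0475-.012,.007),ori(y),v=.025,f_stop=32)
ob=env.observe(); e=np.array(ob['eef_pos']); print(st,ob['clock'],np.round(e,4),np.round(ob['contact_force'],1),np.round(ob['moment'],1),'back',np.dot(o-e[:2],u(y)))
env.wait(.3); ob=env.observe(); print(np.round(ob['contact_force'],1),np.round(ob['eef_pos'],4))
env.move_linear(tool(y,o,.09,.007),v=.1)
env.move_linear(tool(y,o,.13,.12),v=.2)
env.move_linear(tool(y,o,.17,.30),v=.3); print(env.observe()['clock'])
E
python3 d.py; python3 ov.py -85.2 .5507 -.2375 -85.2 .5507 -.2375 o4
cat > m3.py <<'E'
from h import *
for n in('top','side'):
    P,_,_=cloud(env.get_image(n)); r=R.from_euler('z',DK[0],degrees=True).as_matrix()
    D=(P-[*DK[1],0])@r
    for nm,lo,hi in[('lid',[-.08,-.08,.154],[.08,.08,.168]),('ledge',[-.07,-.07,.033],[-.03,.07,.042]),('housing',[.04,-.09,.08],[.12,.09,.095])]:
        Q=box(D,lo,hi)
        if len(Q)>5: print(n,nm,*rect(Q))
    Q=box(D,[-.19,-.14,.022],[-.06,.1,.06])
    if len(Q)>5: print('bar',len(Q),*rect(Q))
E
python3 m3.py
```

```text
True 16.175 [ 0.5468 -0.1896  0.0064] [-0.2  8.2  2.9] [0.9 0.1 0.1] back 0.04802393880851617
[-1.1  8.8  4.5] [ 0.5467 -0.1897  0.0064]
18.5667
top lid [9.5 1.3] [ 74.9 108.3] 0.3
top ledge [-40.4   1.2] [ 20.6 108.3] 0.1
top housing [72.8  0.6] [121.9  32.2] 84.9
bar 157 [-114.5 -100.3] [113.4  17.2] 13.3
side lid [14.4  0.4] [107.4  73.2] 88.0
side ledge [-38.1 -49.3] [12.3 17.7] 63.9
side housing [66.8 -0.6] [122.4  50. ] 89.5
bar 214 [-113.1  -99.8] [112.6  17.7] 13.6
```

View pics/o4_top.png

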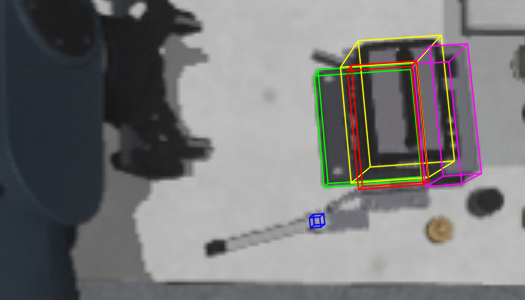

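The f_stop tripped at the expected home position (48.0 mm behind the dock origin, against 47.5 mm at first contact). I'll push once more, slower and firmer, to confirm it is on the bumpers. Then I'll check IK for the bar sweep.

```bash
cat > e.py <<'E'
from h import *
y,o=DK
env.move_linear(tool(y,o,.11,.06),v=.3); env.move_linear(tool(y,o,.065,.007),v=.12)
for f in(4,50):
    st=env.move_linear(tool(y,o,.030,.007),v=.02,f_stop=f)
    ob=env.observe(); e=np.array(ob['eef_pos']); print(st,round(ob['clock'],2),np.round(ob['contact_force'],1),'back',round(np.dot(o-e[:2],u(y)),4))
env.move_linear(tool(y,o,.09,.007),v=.1)
env.move_linear(tool(y,o,.13,.12),v=.2)
env.move_linear(tool(y,o,.17,.30),v=.3); print(env.observe()['clock'])
env.gripper_close(); 
# bar sweep feasibility with partial yaw
h=DK[1]+R.from_euler('z',DK[0],degrees=True).as_matrix()[:2,:2]@[-.059,-.088]; print('hinge',h)
for t in(20,30):
  for k in(0,.3,.5):
    for th in np.linspace(0,1.77,5):
      a=DK[0]+101.4-np.degrees(th)          # push direction
      c=h+u(a+90)*.08; yw=DK[0]+k*(a-DK[0])
      q=env.ik(np.r_[c-u(a)*.022,.026],ori(yw,t)); print(t,k,round(th,2),None if q is None else np.round(q,2))
E
python3 e.py; python3 m3.py
```

```text
True 21.43 [-0.2  3.8  2.4] back 0.0482
True 21.84 [0.4 7.7 4.3] back 0.0481
23.9333
hinge [ 0.45807164 -0.18607057]
20 0 0.0 [-0.18  0.52  2.15 -0.75  0.5   0.41]
20 0 0.44 [-0.14  0.55  2.07 -0.69  0.55  0.38]
20 0 0.88 [-0.13  0.59  1.97 -0.64  0.6   0.32]
20 0 1.33 [-0.16  0.62  1.89 -0.6   0.62  0.25]
20 0 1.77 [-0.21  0.65  1.83 -0.58  0.63  0.17]
20 0.3 0.0 [-0.24  0.47  2.25 -1.01  0.27  0.1 ]
20 0.3 0.44 [-0.17  0.52  2.15 -0.83  0.38  0.11]
20 0.3 0.88 [-0.15  0.56  2.03 -0.71  0.48  0.13]
20 0.3 1.33 [-0.17  0.61  1.92 -0.63  0.56  0.15]
20 0.3 1.77 [-0.21  0.65  1.83 -0.58  0.63  0.17]
20 0.5 0.0 [-0.32  0.46  2.3  -1.09  0.11 -0.22]
20 0.5 0.44 [-0.22  0.5   2.19 -0.9   0.25 -0.11]
20 0.5 0.88 [-0.17  0.55  2.07 -0.75  0.39 -0.02]
20 0.5 1.33 [-0.18  0.6   1.94 -0.65  0.52  0.08]
20 0.5 1.77 [-0.21  0.65  1.83 -0.58  0.63  0.17]
30 0 0.0 [-0.07  0.56  2.16 -1.05  0.61  0.78]
30 0 0.44 [-0.04  0.59  2.07 -0.97  0.65  0.71]
30 0 0.88 [-0.05  0.63  1.98 -0.91  0.68  0.64]
30 0 1.33 [-0.08  0.66  1.91 -0.88  0.69  0.56]
30 0 1.77 [-0.14  0.68  1.85 -0.88  0.69  0.5 ]
30 0.3 0.0 [-0.16  0.51  2.32  4.54  0.37  0.91]
30 0.3 0.44 [-0.08  0.55  2.2  -1.37  0.45  0.71]
30 0.3 0.88 [-0.07  0.59  2.07 -1.12  0.53  0.59]
30 0.3 1.33 [-0.09  0.64  1.95 -0.97  0.61  0.52]
30 0.3 1.77 [-0.14  0.68  1.85 -0.88  0.69  0.5 ]
30 0.5 0.0 [-0.28  0.49  2.39  3.74  0.28  1.27]
30 0.5 0.44 [-0.15  0.52  2.27  4.5   0.33  0.84]
30 0.5 0.88 [-0.09  0.57  2.12 -1.31  0.43  0.59]
30 0.5 1.33 [-0.1   0.63  1.98 -1.04  0.56  0.5 ]
30 0.5 1.77 [-0.14  0.68  1.85 -0.88  0.69  0.5 ]
top lid [9.6 1.3] [ 74.6 107.5] 0.1
top ledge [-40.5   1. ] [108.6  20.9] 89.9
top housing [70.5  0.9] [122.3  33.9] 88.4
bar 161 [-114.3 -101.2] [112.7  18.6] 13.4
side lid [13.5  1.3] [108.3  73.5] 89.2
side ledge [-38.1 -47.5] [13.9 14.8] 89.5
side housing [66.6  0.8] [122.3  49.2] 89.4
bar 211 [-113.4  -99.4] [109.8  14. ] 10.6
```

The second push rose to 50 N with no movement (48.2 to 48.1 mm), so the pack is seated. Next I'll sweep the bar shut.

```bash
cat > f.py <<'E'
from h import *
h=np.array([.4565,-.186]); q=ori(DK[0],20); z=.022
def P(th,r=.08,d=.022,z=z):
    a=DK[0]+101.4-np.degrees(th); return np.r_[h+u(a+90)*r-u(a)*d,z]
env.move_pose(P(0,d=.045,z=.2),q); env.move_linear(P(0,d=.045),v=.15)
f0=np.array(env.observe()['contact_force']); print(env.observe()['clock'],f0)
env.move_linear(P(0),v=.05,f_stop=10)
for th in list(np.arange(.15,1.6,.15))+[1.62]:
    st=env.move_linear(P(th),v=.05,f_stop=12); ob=env.observe()
    print(round(th,2),st,round(ob['clock'],1),np.round(np.array(ob['contact_force'])-f0,1))
    if st: break
E
python3 f.py; python3 ov.py -85.2 .5507 -.2375 -85.2 .5507 -.2375 o5
```

```text
26.9 [-0.68695625  0.24025516  0.70275627]
0.15 False 27.9 [ 0.8 -0.3 -0.7]
0.3 False 28.3 [ 0.6 -0.6 -1.2]
0.45 False 28.7 [ 0.8 -1.8 -1.7]
0.6 False 29.1 [ 1.8 -0.1 -0.1]
0.75 False 29.5 [ 1.1 -0.  -0.6]
0.9 False 29.9 [ 0.8 -0.3  0.1]
1.05 False 30.3 [ 0.8 -0.  -0.9]
1.2 False 30.7 [ 0.4 -0.3 -0.3]
1.35 False 31.1 [ 0.1 -1.1 -1. ]
1.5 False 31.5 [ 0.6 -0.4  0.5]
1.62 False 31.9 [ 0.4  0.4 -1.1]
```

View pics/o5_side.png

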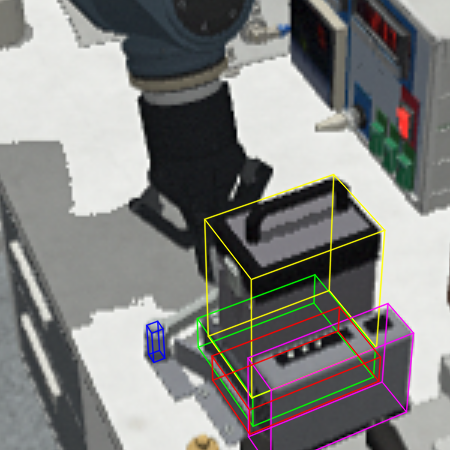

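The bar has come most of the way round, lying behind the pack between (165,330) and (215,300) in the crop. Now I'll finish the sweep to the end stop and withdraw.

```bash
cat > g.py <<'E'
from h import *
h=np.array([.4565,-.186])
def P(th,r=.08,d=.022,z=.022):
    a=DK[0]+101.4-np.degrees(th); return np.r_[h+u(a+90)*r-u(a)*d,z]
for th in(1.7,1.77,1.84,1.91,1.98,2.05):
    st=env.move_linear(P(th),v=.03,f_stop=12); ob=env.observe(); print(th,st,round(ob['clock'],1),np.round(ob['contact_force'],1),np.round(ob['eef_pos'],4))
    if st: break
e=np.array(ob['eef_pos']); b=np.r_[-u(DK[0]),0]
env.move_linear(e+b*.05,v=.1); env.move_linear(e+b*.1+[0,0,.15],v=.2); env.move_linear(e+b*.16+[-.03,0,.3],v=.3)
print(env.observe()['clock'])
for n in('top','side'):
    P,_,_=cloud(env.get_image(n)); r=R.from_euler('z',DK[0],degrees=True).as_matrix()
    D=(P-[*DK[1],0])@r
    Q=box(D,[-.085,-.08,.020],[-.0525,.04,.058]); print(n,'bar',len(Q),np.round(np.polyfit(Q[:,1],Q[:,0],1),4),*rect(Q))
    p=snap(n,n+'9')
    for t,z in Z.items():
        if t in('bar_end','bar_hinge','base_rear','amber_bottle','jar_1','vial_2','weight_100'):
            print(t,[(np.round(onz(p,px(d['position']),z)[:2],4).tolist(),round(d['conf'],2)) for d in env.pinpoint(t,p)[:1]])
E
python3 g.py; python3 m3.py; python3 ov.py -85.2 .5507 -.2375 -85.2 .5507 -.2375 o6
```

```text
1.7 False 32.3 [0.  0.1 0.6] [ 0.5323 -0.1522  0.022 ]
1.77 False 32.7 [-0.3 -0.7  0.1] [ 0.5345 -0.1576  0.022 ]
1.84 False 33.0 [-0.5  0.3 -0. ] [ 0.5363 -0.1631  0.022 ]
1.91 True 33.2 [-1.2  9.1  6.9] [ 0.5367 -0.1654  0.0217]
35.525
top bar 147 [-0.0252 -0.0621] [-61.  -28.2] [ 11.4 102. ] 0.6
base_rear [([0.5471, -0.1967], 0.77)]
bar_hinge [([0.4513, -0.1809], 0.7)]
bar_end [([0.5564, -0.1698], 0.55)]
amber_bottle [([0.7341, -0.2313], 0.84)]
jar_1 [([0.453, 0.3248], 0.86)]
vial_2 [([0.4845, -0.3393], 0.45)]
weight_100 [([0.4528, -0.3051], 0.45)]
side bar 81 [-0.0461 -0.0589] [-58.  -55.7] [10.8 46.4] 0.3
base_rear [([0.5587, -0.1731], 0.79)]
bar_hinge [([0.4604, -0.1902], 0.53)]
bar_end []
amber_bottle [([0.7323, -0.2327], 0.69)]
jar_1 [([0.4795, 0.3271], 0.63)]
vial_2 [([0.478, -0.3461], 0.6)]
weight_100 [([0.4561, -0.3065], 0.65)]
top lid [9.3 1.4] [ 75. 108.] 0.4
top ledge [-48.3  -6.1] [ 36.4 123.8] 0.0
top housing [73.8  0.3] [122.4  34.7] 85.1
bar 115 [-64.5 -38.2] [120.6  10.2] 89.4
side lid [13.1  0.5] [107.2  73.5] 89.4
side ledge [-51.8 -53.5] [31.9 35.5] 63.4
side housing [65.7  0.1] [121.   50.7] 90.0
bar 20 [-61.5 -63.7] [64.5  2.9] 90.0
```

View pics/o6_top.png

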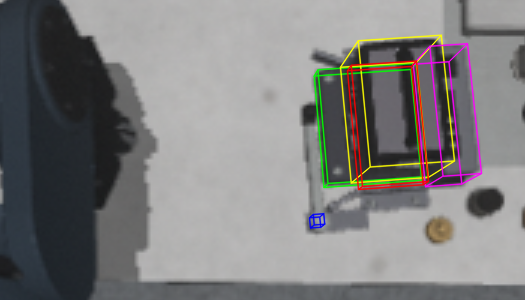

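The bar is shut, parallel to the pack's rear edge, running from (317,222) to (308,110) in the crop. The pack has not moved, and the arm is clear of everything. Handing in.

```bash
python3 -c "
from cell import env
env.hand_in(); print(env.observe()['clock'])"
```

```text
the job is handed in; nothing more can be done
the job is handed in; nothing more can be done
```

The battery pack is home in the dock with the retaining bar shut across its rear. I handed the job in at about 36 s on the robot's clock.

- **Pack:** I pushed it along the bench with the two open fingertips low on the rear of its steel base, turning it about 7.5° to line up with the dock. A second, firmer push built up 50 N with no movement (48.2 to 48.1 mm behind the dock origin). The final depth images put the pack within about 1–2 mm of home and 0.5° of the dock's axis.
- **Bar:** I swung it shut with the closed fingers until the force rose sharply at the end of its travel. In the pictures it lies within about 1–3° of the dock's cross axis, just behind the base, with the arm well clear.
- **Bottle, jar, vial and weight:** the robot never went near them. Their positions before and after agree within about 1 cm.
- **Disagreements:** the top and side cameras differ by about 4 mm along the dock axis, so I relied on positions relative to the housing. The network's last `base_rear` estimates differed by about 25 mm, so I ignored them. The side camera did not detect the bar's end in the last picture.

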